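Put the bread boards away in the board stand

TASK

Put the three wooden boards away in the wooden board stand, each standing upright with its tab up, right down in the slot made for its thickness (thin board in the narrow slot, medium in the middle slot, thick in the wide slot) and roughly centred along the slot. The thin board has been left in the wide slot and has to move over; the other two stand in the wire drainer. Do not let a board fall over, do not shift or knock over the other things, and leave the boards standing free.

Things in the scene. Friction and masses are not known exactly. Their poses are not given: they have to be found in the camera images.
- board_thin: Thin board of plain light wood: panel 110 mm long, 12 mm thick, 80 mm high, with a rounded grip tab (same thickness, 44 mm long, 40 mm high) in the middle of its top edge; total height 120 mm. Stands on its long edge; grip the tab across its thickness. Origin: centre of the underside; x along the length, y across the thickness, z up. Starts in the wide slot of the stand.
- board_medium: Medium board of plain light wood: panel 130 mm long, 20 mm thick, 90 mm high, with a rounded grip tab (same thickness, 44 mm long, 40 mm high) in the middle of its top edge; total height 130 mm. Stands on its long edge; grip the tab across its thickness. Origin: centre of the underside; x along the length, y across the thickness, z up. Starts in one of the two places of the drainer.
- board_thick: Thick board of plain light wood: panel 150 mm long, 28 mm thick, 100 mm high, with a rounded grip tab (same thickness, 44 mm long, 40 mm high) in the middle of its top edge; total height 140 mm. Stands on its long edge; grip the tab across its thickness. Origin: centre of the underside; x along the length, y across the thickness, z up. Starts in the other place of the drainer.
- board_stand: Fixed board stand of darker wood: base 110 (x) x 186 (y) x 12 mm high, carrying three pairs of upright cheeks 12 mm thick with round tops, 45 mm high above the base. Each pair makes a slot along x, open at both ends. Origin: centre of the underside. Stands left or right, turned by up to 0.3 rad.
- slot_narrow (a point): Centre of the floor of the narrow slot (17 mm wide, 45 mm deep, 110 mm long), at y = -56 mm, z = 12 mm in the stand. x along the slot, y across it, z up.
- slot_middle (a point): Centre of the floor of the middle slot (25 mm wide, otherwise the same), at y = 0, z = 12 mm in the stand.
- slot_wide (a point): Centre of the floor of the wide slot (33 mm wide, otherwise the same), at y = +56 mm, z = 12 mm in the stand.
- drainer: Fixed steel-wire drainer: grey base 120 (x) x 148 (y) x 10 mm, with four wire hoops along x (100 mm long, tops 62 mm above the worktop) at y = -58, -14, 14, 58 mm, making two places 40 mm wide at y = -36 and +36 mm. Origin: centre of the underside. It stands on the other side from the stand.
- salt_shaker: Bystander: salt shaker with a grey cap, 44 mm across, 90 mm high, between stand and drainer. Origin: centre of the underside.
- herb_jar: Bystander: spice jar with a red cap, 44 mm across, 106 mm high, nearer the robot between stand and drainer. Origin: centre of the underside.
- pepper_mill: Bystander: dark wooden pepper mill, 58 mm across, 170 mm high, behind the gap. Origin: centre of the underside.
- mug_dark: Bystander: dark stoneware mug with a handle, 92 x 121 x 94 mm, behind the stand or drainer. Origin: centre of the underside.

How it is judged:
By the outcome, as a careful person would: the job done as asked, in the order asked, and still so for the second after the job is handed in, with the robot touching nothing.
It also fails if it takes over 72 s, if anything falls off the work surface, if the arm or the gripper's body presses on something with over 40 N, if the wrist force passes 120 N, or if a joint passes its speed limit or range.

ROBOT

A 6-joint arm with a two-finger parallel gripper is mounted at the origin on a cart in front of the work surface, level with it; the furniture and walls round the work are solid. World frame = base frame: x ahead of the robot, y to its left, z up, the work surface at z = 0. Lengths are in mm, angles in degrees, forces in N, time in s.
With the tool pointing down it reaches from about 300 to 850 mm from the base axis. Payload 4.2 kg.
Tool frame: the origin (TCP) lies midway between the tips of the shut fingers; the grasp point (between the pads) lies 19 mm behind it; z points along the fingers, y is the line along which they close (so a half turn about z gives the same grasp; the last joint's range is limited). The gripper opens to 91 mm and grips with 3 to 60 N. Pads are 32 mm wide; open, the fingers measure 118 mm over their backs; the gripper's body (76 mm by 178 mm) begins 60 mm behind the grasp point.
Start: joints at [-68.067, 18.312, 89.639, -0, 72.044, -1.146], TCP at [225.402, -528.996, 213.976] pointing down, gripper open.
Joint ranges: [-177.97, 177.97], [-48.28, 115.42], [12.27, 149.76], [-77.06, 257.06], [2.81, 150.46], [-146.56, 146.56]. Speed limits (degrees/s): [147.25, 147.25, 180, 180, 180, 180].

INTERFACE

Orientations are given as [roll, pitch, yaw] about the fixed x, y, z axes, in that order (R = Rz(yaw) Ry(pitch) Rx(roll)).
In Python, from workcell import state, grab_frame, camera_model, workorder gives the robot as it stands.
- The arm moves only by the tool carry_out, never from a script. Its argument "commands" is a list of rows, each a list of 7 numbers: the turn, a rotation vector about the tool's x, y, z in degrees, then the shift along the tool's x, y, z in mm, then the opening, from -1 (shut) to 1 (fully open). In form: [[ax, ay, az, dx, dy, dz, hand], ...]. A call has 1 to 20 rows; each row is the pose to reach, as a shift and turn from the pose commanded when the call began, along the tool's axes at that moment; what a row does not reach only later rows make up. A row lasts 1/10 s, in which the tool goes at most 50 mm and 8.59 degrees, less where a joint would pass 70% of its speed; a pose out of reach is approached as far as the arm can. A call with a gripper value outside its range is refused whole. The fingers move at their own pace and stop on an object; "force" is the grip in N (left out, the last holds). Time passes only in rows, so rows that repeat a pose let the fingers close. It gives the time, the measured TCP pose, the force, the opening and the grip force at its end, in the units of the state.
- state(): the state, without advancing time (a new reading comes with each control period).
- grab_frame(name): name is "scene" or "top"; returns the picture (480x640x3 uint8, red, green, blue); there is no depth.
- camera_model(name): a dict with "fx", "fy", "cx", "cy" (pixels), "origin" and "rotation" of the camera in the world. Camera axes: x right, y up, looking along -z (the intrinsics and any distortion apply to the point x, -y, -z); pixel columns grow to the right and rows downward; lengths in mm; the calibration is good to about 2 mm. A picture is of the moment at which its call begins. camera_model takes no time and is no camera call.
- workorder.job_done(): hands the job in; it is judged then, once.
The state is a dict: "time_s": time; "qpos": joint angles; "qvel": joint speeds; "effort": joint torques, N m; "ee_pos": TCP position; "ee_rot": TCP orientation; "force": force on the tool from outside, world axes, zero at the start; "torque": the same for the moment, N m; "gripper_width": finger opening in mm; "gripper_force": force on a finger pad.
Only numpy, scipy, OpenCV 4.12 (cv2) and the standard library are available. Lean on these libraries where they do the work, as an engineer would, in place of code of your own. Each camera call takes 0.05 s, during which the arm holds its last target. There are 200 camera calls.

## Working session

There is one attempt and no reset: what is moved stays moved. The work goes in short steps, Python scripts to look and compute and a tool call to move; the robot and the scene stay as the last step left them, time stands still between calls to the robot, and variables do not carry over. Pictures are saved under pics/ and viewed, at most 10 in all, crops included, and the job is handed in when it is done.

Besides the shell and the picture viewer there is one more tool, called after "Call:" as name(argument=value, ...), one argument or row to a line, values as JSON. carry_out: Moves the arm, as the interface text tells. Its arguments: {"type":"object","properties":{"commands":{"type":"array"},"force":{"type":"number"}},"required":["commands"]}

```bash
mkdir -p pics
cat > h.py <<'E'
import numpy as np,cv2
from workcell import *
def save(n,f):
    im=grab_frame(n); cv2.imwrite(f,cv2.cvtColor(im,cv2.COLOR_RGB2BGR)); return im
def ray(n,u,v):
    c=camera_model(n); d=np.array([(u-c['cx'])/c['fx'],-(v-c['cy'])/c['fy'],-1.])
    return np.array(c['origin']),np.array(c['rotation'])@d
def at(n,u,v,z):
    o,d=ray(n,u,v); return o+d*(z-o[2])/d[2]
def proj(n,p):
    c=camera_model(n); q=np.array(c['rotation']).T@(np.array(p,float)-c['origin'])
    return np.array([c['cx']-c['fx']*q[0]/q[2],c['cy']+c['fy']*q[1]/q[2]])
E
python3 - <<'E'
from h import *
save('top','pics/t0.png');save('scene','pics/s0.png')
for n in('top','scene'):print(camera_model(n))
print(state())
E
```

```text
{'fx': 499.6882823212469, 'fy': 499.6882823212469, 'cx': 317.7270136395276, 'cy': 246.83307092628795, 'origin': array([416.8506058 ,  -6.50040203, 972.18893643]), 'rotation': array([  8.457972  ,   0.27343053, -89.56585656])}
{'fx': 579.9569999748994, 'fy': 579.9569999748994, 'cx': 320.27056869169746, 'cy': 238.95913683589646, 'origin': array([165.78964035, 616.68430005, 509.90599851]), 'rotation': array([  58.85816703,    0.82958583, -147.73758852])}
{'time_s': 0.1, 'qpos': array([-6.80671471e+01,  1.83473849e+01,  8.96994269e+01, -1.12970552e-03,
        7.20424571e+01, -1.14505281e+00]), 'qvel': array([ 0.05144307, -0.08458927, -0.21718758, -0.01227079, -0.11772723,
       -0.03237873]), 'effort': array([ 3.29408849e-04, -4.13331878e+01, -2.32510436e+01,  7.28698005e-02,
        4.21856332e-02, -7.17006674e-05]), 'ee_pos': array([ 225.22676201, -528.57086258,  213.21021529]), 'ee_rot': array([-1.79910727e+02, -7.10000895e-04,  2.30782543e+01]), 'force': array([-0.434602  ,  0.67263323, -0.04274653]), 'torque': array([ 0.0172664 ,  0.00916665, -0.01117578]), 'gripper_force': 0.0, 'gripper_width': 91.20083014208444}
```

View pics/t0.png

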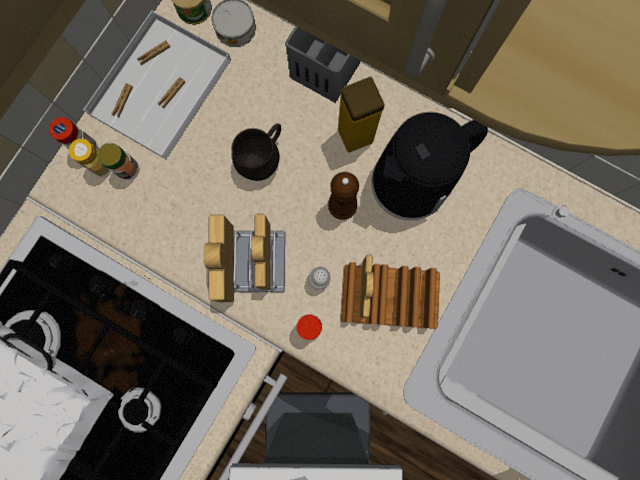

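View pics/s0.png

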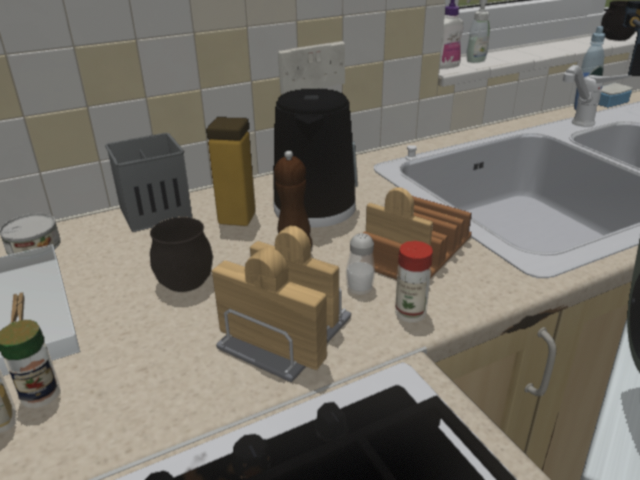

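```bash
cat >> h.py <<'E'
from scipy.spatial.transform import Rotation as R
_cm=camera_model
def camera_model(n):
    c=_cm(n); c['rotation']=R.from_euler('xyz',c['rotation'],degrees=True).as_matrix(); return c
E
python3 - <<'E'
from h import *
im=cv2.imread('pics/t0.png')
cv2.imwrite('pics/c0.png',cv2.resize(im[200:340,195:455],None,fx=3,fy=3,interpolation=cv2.INTER_CUBIC))
print(at('top',390,295,57),at('top',310,327,106),at('scene',415,250,106),at('top',320,277,90),at('scene',361,240,90))
hsv=cv2.cvtColor(im,cv2.COLOR_BGR2HSV)
for u,v in[(217,230),(262,225),(368,290),(212,255),(258,248),(366,265),(390,290),(355,290),(410,290),(300,250)]:print((u,v),hsv[v,u],im[v,u])
E
```

```text
[ 464.9777747  -133.61787757   57.        ] [406.79256631  10.78506479 106.        ] [407.06589695  14.71430132 106.        ] [494.07629976  -5.72609853  90.        ] [491.71226046   5.44617698  90.        ]
(217, 230) [ 18 128 191] [ 95 154 191]
(262, 225) [ 19 129 195] [ 96 158 195]
(368, 290) [ 19 127 183] [ 92 149 183]
(212, 255) [ 19 128 193] [ 96 157 193]
(258, 248) [ 21 119 199] [106 170 199]
(366, 265) [ 19 128 155] [ 77 127 155]
(390, 290) [ 15 171 161] [ 53 106 161]
(355, 290) [ 15 167 101] [ 35  67 101]
(410, 290) [ 12 139  57] [26 38 57]
(300, 250) [ 19  47 197] [161 184 197]
```

View pics/c0.png

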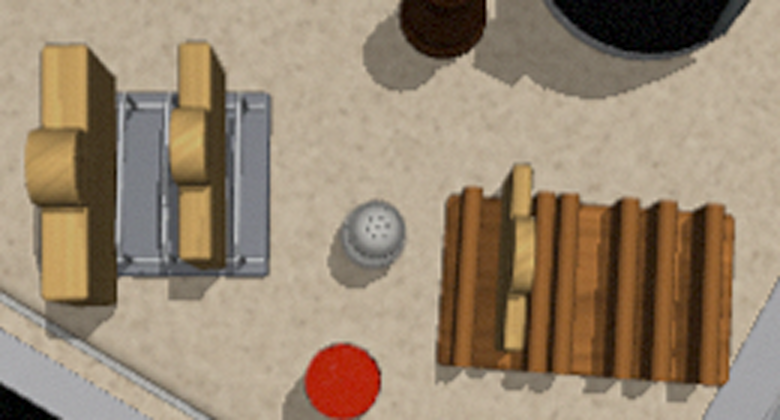

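Run:
```python
from h import *
c=lambda p,z:at('top',195+(p[0]+.5)/3-.5,200+(p[1]+.5)/3-.5,z)
def panel(n,z,P):
    Q=np.array([c(p,z)[:2] for p in P]); TL,TR,BL,BR=Q
    ax=(TL+TR-BL-BR)/2
    print(n,'ctr',Q.mean(0).round(1),'len',np.linalg.norm(ax).round(1),'th',np.linalg.norm((TL+BL-TR-BR)/2).round(1),'yaw',np.degrees(np.arctan2(ax[1],ax[0])).round(2))
panel('thick',110,[(43,44),(88,45),(42,298),(88,300)])
panel('med',100,[(178,41),(209,42),(180,258),(211,260)])
panel('thin',92,[(512,165),(532,166),(503,348),(523,350)])
T=[(473,187),(545,193),(570,195),(630,198),(667,202),(715,205)];B=[(463,366),(538,370),(561,372),(622,378),(655,378),(705,383)]
ys=np.array([78.5,33.5,18.5,-18.5,-41.5,-70.5])
src=[];dst=[]
for t,b,y in zip(T,B,ys):
    dst+=[c(t,57)[:2],c(b,57)[:2]];src+=[(55,y),(-55,y)]
M,_=cv2.estimateAffinePartial2D(np.array(src),np.array(dst),ransacReprojThreshold=20)
print(M,'scale',np.hypot(M[0,0],M[1,0]),'yaw',np.degrees(np.arctan2(M[1,0],M[0,0])))
print((np.array(src)@M[:,:2].T+M[:,2]-dst).round(1).tolist())
for s in(56,0,-56):print(s,M@[0,s,1])
# base of stand z=12, drainer base z=10
print('drainer TL?,TR,BR',c((270,92),10),c((270,275),10))
# scene check of panel tops (thick near corners) 
for n,z,p in(('thick',110,(65,171)),('med',100,(195,150)),('thin',92,(517,257))):print(n,'proj in scene',proj('scene',c(p,z)+[0,0,40]))
print('pepper',c((443,5),170), at('top',255,155,94))
```

```text
thick ctr [527.  174.9] len 148.9 th 26.5 yaw 2.03
med ctr [541.3 101.3] len 129.3 th 18.3 yaw 1.94
thin ctr [480.1 -88.9] len 107.8 th 11.7 yaw -3.2
[[ 9.81408477e-01  6.48106074e-02  4.65742327e+02]
 [-6.48106074e-02  9.81408477e-01 -1.39284578e+02]] scale 0.9835461416050187 yaw -3.7782333788139497
[[-0.3, -0.7], [0.6, 0.1], [0.2, -0.7], [-0.3, 1.1], [0.4, -0.1], [-0.2, 0.3], [-0.5, 0.3], [0.7, 0.7], [0.4, 0.4], [-0.9, -2.0], [0.1, 1.2], [-0.1, -0.5]]
56 [469.37172139 -84.32570364]
0 [ 465.74232737 -139.28457832]
-56 [ 462.11293336 -194.24345301]
drainer TL?,TR,BR [592.09184324  64.12138338  10.        ] [472.99103911  62.05937187  10.        ]
thick proj in scene [264.93856637 252.89413869]
med proj in scene [291.54296383 229.55965001]
thin proj in scene [399.81944491 189.0243039 ]
pepper [612.04865166 -41.6702403  170.        ] [716.31740656 114.62181487  94.        ]
```

```bash
cat >> h.py <<'E'
def rel(pos,yaw,cmd=None):
    s=state(); p0=np.array(s['ee_pos']); r0=R.from_euler('xyz',s['ee_rot'],degrees=True)
    if cmd is not None: p0=np.array(cmd[:3]); r0=R.from_euler('xyz',[180,0,cmd[3]],degrees=True)
    rt=R.from_euler('xyz',[180,0,yaw],degrees=True)
    print('turn',np.degrees((r0.inv()*rt).as_rotvec()).round(2),'shift',r0.inv().apply(np.array(pos)-p0).round(1), 't',s['time_s'])
E
python3 - <<'E'
from h import *
rel((480,-90,190),-3.3,(225.4,-529,214,23.08))
rel((480,-90,190),-3.3)
E
```

```text
turn [ 0.   -0.   26.38] shift [ 406.3 -304.1   24. ] t 0.1
turn [-9.000e-02  2.000e-02  2.638e+01] shift [ 406.3 -303.6   23.7] t 0.1
```

Call:
carry_out(
  commands=[
    [0, 0, 1.5, 20, -15, 1, 0.9],
    [0, 0, 4, 61, -46, 4, 0.5],
    [0, 0, 7, 102, -76, 6, 0.2],
    [0, 0, 10, 142, -106, 8, 0],
    [0, 0, 13, 183, -137, 11, -0.1],
    [0, 0, 16, 223, -167, 13, -0.1],
    [0, 0, 18.5, 264, -198, 16, -0.1],
    [0, 0, 21, 305, -228, 18, -0.1],
    [0, 0, 23.5, 345, -258, 20, -0.1],
    [0, 0, 25.5, 380, -285, 22, -0.1],
    [0, 0, 26.4, 400, -299, 24, -0.1],
    [0, 0, 26.4, 406, -304, 24, -0.1],
    [0, 0, 26.4, 406, -304, 24, -0.1],
    [0, 0, 26.4, 406, -304, 24, -0.1],
  ],
)

```text
time_s: 1.5
ee_pos: [479.1, -91.0, 189.8]
ee_rot: [180.0, 0.0, -3.3]
force: [-1.2, -0.4, -0.4]
gripper_width: 41.2
gripper_force: 0.0
```

Run:
```python
from h import *
s=state();print(s['ee_pos'],s['ee_rot'],s['gripper_width'],s['time_s'])
im=save('top','pics/t1.png');im=cv2.imread('pics/t1.png')
s=save('scene','pics/s1.png');s=cv2.imread('pics/s1.png')
a=cv2.resize(im[180:350,290:460],(400,400),interpolation=cv2.INTER_CUBIC);b=cv2.resize(s[80:300,320:540],(400,400),interpolation=cv2.INTER_CUBIC)
cv2.imwrite('pics/c1.png',np.hstack([a,b]))
```

```text
[479.1271196  -90.98261616 189.8192941 ] [ 1.79963501e+02  4.17210678e-02 -3.34009817e+00] 41.21557471137304 1.5
```

View pics/c1.png

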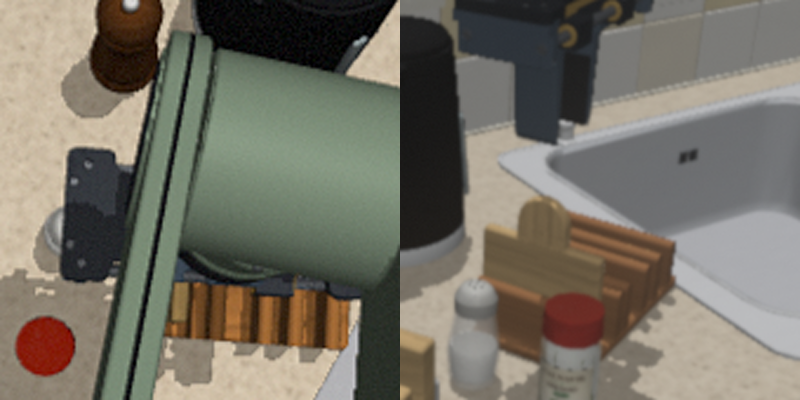

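Call:
carry_out(
  commands=[
    [0, 0, 0, 0, 0, 15, -0.1],
    [0, 0, 0, 0, 0, 40, -0.1],
    [0, 0, 0, 0, 0, 65, -0.1],
    [0, 0, 0, 0, 0, 85, -0.1],
    [0, 0, 0, 1, 0, 95, -0.1],
    [0, 0, 0, 1, 0, 97, -0.1],
    [0, 0, 0, 1, 0, 97, -0.3],
    [0, 0, 0, 1, 0, 97, -0.5],
    [0, 0, 0, 1, 0, 97, -0.65],
    [0, 0, 0, 1, 0, 97, -0.75],
    [0, 0, 0, 1, 0, 97, -0.85],
    [0, 0, 0, 1, 0, 97, -1],
    [0, 0, 0, 1, 0, 97, -1],
    [0, 0, 0, 1, 0, 97, -1],
  ],
  force=20,
)

```text
time_s: 3.0
ee_pos: [481.1, -90.3, 93.6]
ee_rot: [180.0, -0.1, -3.3]
force: [-1.3, -0.3, 5.9]
gripper_width: 12.1
gripper_force: 20.0
```

Call:
carry_out(
  commands=[
    [0, 0, 0, 0, 0, -3, -1],
    [0, 0, 0, 0, 0, -10, -1],
    [0, 0, 0, 0, 0, -20, -1],
    [0, 0, 0, 0, 0, -32, -1],
    [0, 0, 0, 0, 0, -45, -1],
    [0, 0, 0, 0, 0, -58, -1],
    [0, 0, 0, 0, 0, -70, -1],
    [0, 0, 0, 0, 0, -77, -1],
    [0, 0, 0, 0, 0, -80, -1],
    [0, 0, 0, 0, 0, -80, -1],
    [0, 0, 0, 0, 0, -80, -1],
  ],
)

```text
time_s: 4.1
ee_pos: [480.4, -90.1, 172.5]
ee_rot: [-180.0, 0.1, -3.3]
force: [0.0, -0.0, -1.1]
gripper_width: 12.1
gripper_force: 20.0
```

Run:
```python
from h import *
print(state()['ee_pos'],state()['force'],state()['torque'])
rel((463,-195.5,174),-3.8)
save('top','pics/t2.png');save('scene','pics/s2.png');im=cv2.imread('pics/t2.png')
s=cv2.imread('pics/s2.png')
a=cv2.resize(im[230:350,330:450],(400,400),interpolation=cv2.INTER_CUBIC);b=cv2.resize(s[80:300,340:560],(400,400),interpolation=cv2.INTER_CUBIC)
cv2.imwrite('pics/c2.png',np.hstack([a,b]))
```

```text
[480.37130086 -90.14881043 172.50138887] [ 0.02460609 -0.00777625 -1.07203635] [0.02833683 0.03533731 0.01163011]
turn [-0.    0.06  0.48] shift [-11.2 106.2  -1.5] t 4.1
```

View pics/c2.png

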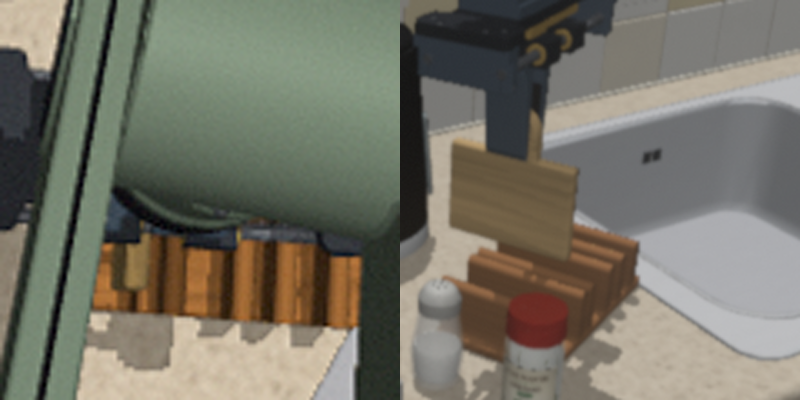

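Call:
carry_out(
  commands=[
    [0, 0, 0.1, -1, 8, 0, -1],
    [0, 0, 0.2, -3, 25, 0, -1],
    [0, 0, 0.3, -5, 45, 0, -1],
    [0, 0, 0.4, -7, 65, 0, -1],
    [0, 0, 0.5, -9, 85, 0, -1],
    [0, 0, 0.5, -10, 100, 5, -1],
    [0, 0, 0.5, -11, 107, 12, -1],
    [0, 0, 0.5, -11, 107.5, 18, -1],
    [0, 0, 0.5, -11, 107.5, 22, -1],
    [0, 0, 0.5, -11, 107.5, 22, -1],
    [0, 0, 0.5, -11, 107.5, 22, -1],
    [0, 0, 0.5, -11, 107.5, 22, -1],
  ],
)

```text
time_s: 5.4
ee_pos: [463.8, -196.5, 151.2]
ee_rot: [180.0, -0.0, -3.8]
force: [0.7, -0.3, -0.5]
gripper_width: 11.8
gripper_force: 20.0
```

Run:
```python
from h import *
print(state()['ee_pos'],state()['ee_rot'])
save('top','pics/t3.png');save('scene','pics/s3.png');im=cv2.imread('pics/t3.png')
s=cv2.imread('pics/s3.png')
a=cv2.resize(im[270:350,370:450],(400,400),interpolation=cv2.INTER_CUBIC);b=cv2.resize(s[180:280,370:470],(400,400),interpolation=cv2.INTER_CUBIC)
cv2.imwrite('pics/c3.png',np.hstack([a,b]))
```

```text
[ 463.84326274 -196.53526433  151.20955748] [ 1.79988577e+02 -3.39699330e-02 -3.77376712e+00]
```

View pics/c3.png

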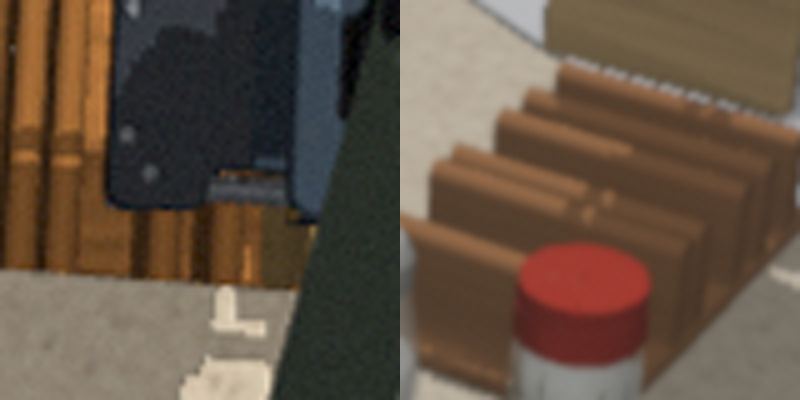

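Run:
```python
from h import *
def line(n,p,q,z,th=np.radians(-3.78)):
    P=[at('scene',370+(a[0]-400+.5)/4-.5,180+(a[1]+.5)/4-.5,z)[:2] for a in(p,q)]
    d=P[1]-P[0]; y=P[0][1]+d[1]*(465-P[0][0])/d[0]
    print(n,[x.round(1).tolist() for x in P],'yaw',np.degrees(np.arctan2(-d[1],-d[0])).round(1),'y@465',y.round(1))
for n,p,q in(('c6',(562,65),(795,128)),('c5',(528,92),(770,158)),('c4',(500,112),(745,185)),('c3',(456,147),(700,225)),('c2',(434,162),(570,205))):line(n,p,q,56)
line('board',(552,45),(795,110),69.6)
print('if centre y=-139.3/-141.3 then c6 silhouette expected',-139.3-70.5-3.4,-141.3-70.5-3.4)
```

```text
c6 [[516.3, -215.3], [411.2, -211.8]] yaw -1.9 y@465 -213.6
c5 [[518.0, -185.2], [411.0, -182.8]] yaw -1.3 y@465 -184.0
c4 [[520.2, -163.2], [411.7, -157.3]] yaw -3.1 y@465 -160.2
c3 [[522.3, -127.1], [415.2, -119.7]] yaw -4.0 y@465 -123.1
c2 [[524.2, -111.6], [463.6, -108.2]] yaw -3.2 y@465 -108.3
board [[517.3, -205.3], [409.1, -201.5]] yaw -2.0 y@465 -203.4
if centre y=-139.3/-141.3 then c6 silhouette expected -213.20000000000002 -215.20000000000002
```

Run:
```python
from h import *
def corners(t,yaw,nm):
    r=R.from_euler('z',yaw,degrees=True)
    for x in(55,-55):
        for z in(-81.6,-1.6):print(nm,x,z,proj('scene',r.apply([x,6,z])+t).round(1))
corners(np.array([480.4,-90.1,172.5]),-3.3,'s2')
corners(np.array([463.8,-196.5,151.2]),-3.8,'s3')
for n in ('s2','s3'):
    s=cv2.imread(f'pics/{n}.png');h=cv2.cvtColor(s,cv2.COLOR_BGR2HSV)
    m=cv2.inRange(h,(16,90,60),(26,165,255));m[:,:345]=0;m[:100]=0;m[300:]=0;m[:,500:]=0
    k,l,st,_=cv2.connectedComponentsWithStats(cv2.morphologyEx(m,cv2.MORPH_OPEN,np.ones((3,3))))
    i=1+st[1:,4].argmax();c=cv2.findContours((l==i).astype('uint8'),0,2)[0][0]
    print(n,st[i],cv2.approxPolyDP(c,3,True)[:,0].tolist())
```

```text
s2 55 -81.6 [365.  205.2]
s2 55 -1.6 [366.4 157. ]
s2 -55 -81.6 [429.8 225. ]
s2 -55 -1.6 [434.7 174.5]
s3 55 -81.6 [403.8 193.2]
s3 55 -1.6 [406.8 148.6]
s3 -55 -81.6 [465.  210.8]
s3 -55 -1.6 [471.1 164.2]
s2 [ 368  143   69   81 3349] [[370, 157], [368, 202], [430, 223], [436, 173], [415, 166], [415, 143], [409, 170]]
s3 [ 408  138   64   70 2763] [[411, 149], [408, 191], [465, 207], [471, 163], [452, 157], [453, 138], [447, 160]]
```

Call:
carry_out(
  commands=[
    [0, 0, 0, 0, 0, 4, -1],
    [0, 0, 0, 0, 0, 8, -1],
    [0, 0, 0, 0, 0, 11, -1],
    [0, 0, 0, 0, 0, 13, -1],
    [0, 0, 0, 0, 0, 14.5, -1],
    [0, 0, 0, 0, 0, 16, -1],
    [0, 0, 0, 0, 0, 16, -1],
  ],
)

```text
time_s: 6.2
ee_pos: [463.4, -196.9, 134.8]
ee_rot: [-180.0, 0.0, -3.8]
force: [-0.0, 0.3, -1.2]
gripper_width: 11.5
gripper_force: 20.0
```

Call:
carry_out(
  commands=[
    [0, 0, 0, 0, 0, 1.5, -1],
    [0, 0, 0, 0, 0, 3, -1],
    [0, 0, 0, 0, 0, 4.5, -1],
    [0, 0, 0, 0, 0, 6, -1],
    [0, 0, 0, 0, 0, 6, -1],
    [0, 0, 0, 0, 0, 6, -1],
  ],
)

```text
time_s: 6.8
ee_pos: [463.5, -196.9, 128.9]
ee_rot: [180.0, 0.0, -3.8]
force: [0.5, -0.3, 0.4]
gripper_width: 12.0
gripper_force: 20.0
```

Call:
carry_out(
  commands=[
    [0, 0, 0, 0, 0, 3, -1],
    [0, 0, 0, 0, 0, 7, -1],
    [0, 0, 0, 0, 0, 11, -1],
    [0, 0, 0, 0, 0, 15, -1],
    [0, 0, 0, 0, 0, 19, -1],
    [0, 0, 0, 0, 0, 23, -1],
    [0, 0, 0, 0, 0, 27, -1],
    [0, 0, 0, 0, 0, 30, -1],
    [0, 0, 0, 0, 0, 32, -1],
    [0, 0, 0, 0, 0, 33, -1],
    [0, 0, 0, 0, 0, 33, -1],
  ],
)

```text
time_s: 7.9
ee_pos: [463.5, -196.9, 95.9]
ee_rot: [180.0, 0.0, -3.8]
force: [-0.4, 0.7, -1.8]
gripper_width: 11.8
gripper_force: 20.0
```

Call:
carry_out(
  commands=[
    [0, 0, 0, 0, 0, 1, -1],
    [0, 0, 0, 0, 0, 2, -1],
    [0, 0, 0, 0, 0, 2.5, -1],
    [0, 0, 0, 0, 0, 2.5, -1],
  ],
)

```text
time_s: 8.3
ee_pos: [463.6, -196.9, 93.6]
ee_rot: [180.0, -0.0, -3.8]
force: [-0.4, 0.4, 0.5]
gripper_width: 12.2
gripper_force: 20.0
```

Call:
carry_out(
  commands=[
    [0, 0, 0, 0, 0, 0.5, -1],
    [0, 0, 0, 0, 0, 0.5, -1],
    [0, 0, 0, 0, 0, 0.5, -0.65],
    [0, 0, 0, 0, 0, 0.5, -0.5],
    [0, 0, 0, 0, 0, 0.5, -0.3],
    [0, 0, 0, 0, 0, 0.5, -0.3],
    [0, 0, 0, 0, 0, 0.5, -0.3],
    [0, 0, 0, 0, 0, -10, -0.3],
    [0, 0, 0, 0, 0, -30, -0.3],
    [0, 0, 0, 0, 0, -60, -0.2],
    [0, 0, 0, 0, 0, -85, -0.1],
    [0, 0, 0, 0, 0, -105, -0.1],
    [0, 0, 0, 0, 0, -115, -0.1],
    [0, 0, 0, 0, 0, -115, -0.1],
  ],
)

```text
time_s: 9.7
ee_pos: [464.3, -197.3, 210.1]
ee_rot: [179.9, -0.2, -3.8]
force: [-0.4, -0.0, -0.4]
gripper_width: 41.1
gripper_force: 0.0
```

Run:
```python
from h import *
rel((541.5,103,202),2)
```

```text
turn [ 0.09 -0.19 -5.82] shift [  57.  -304.7    7.9] t 9.7
```

Call:
carry_out(
  commands=[
    [0, 0, -0.3, 3, -15, 1, -0.1],
    [0, 0, -1, 10, -50, 2, -0.1],
    [0, 0, -2, 18, -95, 3, -0.1],
    [0, 0, -2.8, 26, -140, 4, -0.1],
    [0, 0, -3.6, 35, -185, 5, -0.1],
    [0, 0, -4.5, 44, -230, 6, -0.1],
    [0, 0, -5.2, 52, -270, 7, -0.1],
    [0, 0, -5.7, 56, -295, 8, -0.1],
    [0, 0, -5.8, 58, -304.5, 8, -0.1],
    [0, 0, -5.8, 58, -304.5, 8, -0.1],
    [0, 0, -5.8, 58, -304.5, 8, -0.1],
  ],
)

```text
time_s: 10.8
ee_pos: [541.2, 102.0, 199.9]
ee_rot: [179.9, 0.1, 1.9]
force: [-0.1, -0.2, -0.5]
gripper_width: 41.5
gripper_force: 0.0
```

Run:
```python
from h import *
print(state()['ee_pos'],state()['ee_rot'])
im=save('top','pics/t4.png');im=cv2.imread('pics/t4.png')
s=save('scene','pics/s4.png');s=cv2.imread('pics/s4.png')
a=cv2.resize(im[220:340,330:450],(400,400),interpolation=cv2.INTER_CUBIC);b=cv2.resize(s[120:320,200:400],(400,400),interpolation=cv2.INTER_CUBIC)
cv2.imwrite('pics/c4.png',np.hstack([a,b]))
```

```text
[541.18192432 101.96598484 199.87621567] [1.79942420e+02 8.14190034e-02 1.94713042e+00]
```

View pics/c4.png

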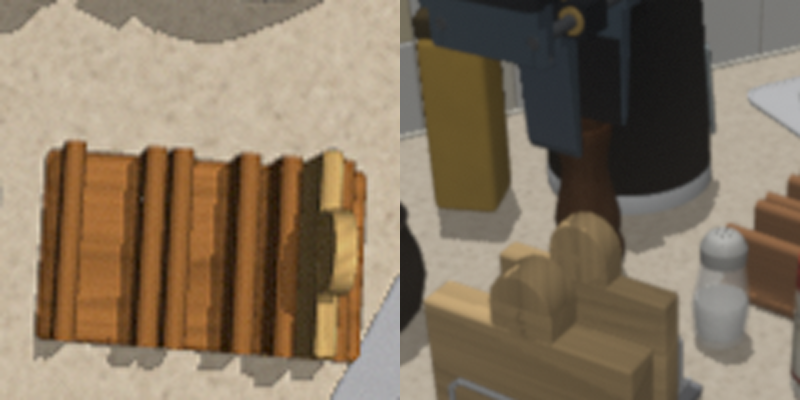

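Call:
carry_out(
  commands=[
    [0, 0, 0, 0, 0, 15, -0.1],
    [0, 0, 0, 0.5, 0, 40, -0.1],
    [0, 0, 0, 1, -0.5, 65, -0.1],
    [0, 0, 0, 1, -0.5, 85, -0.1],
    [0, 0, 0, 1, -0.5, 95, -0.1],
    [0, 0, 0, 1, -0.5, 99, -0.1],
    [0, 0, 0, 1, -0.5, 99, -0.3],
    [0, 0, 0, 1, -0.5, 99, -0.45],
    [0, 0, 0, 1, -0.5, 99, -0.5],
    [0, 0, 0, 1, -0.5, 99, -0.6],
    [0, 0, 0, 1, -0.5, 99, -1],
    [0, 0, 0, 1, -0.5, 99, -1],
    [0, 0, 0, 1, -0.5, 99, -1],
  ],
  force=25,
)

```text
time_s: 12.2
ee_pos: [543.2, 103.6, 102.3]
ee_rot: [-180.0, -0.1, 2.0]
force: [-1.3, 0.0, 5.3]
gripper_width: 19.8
gripper_force: 25.0
```

Call:
carry_out(
  commands=[
    [0, 0, 0, 0, 0, -3, -1],
    [0, 0, 0, 0, 0, -10, -1],
    [0, 0, 0, 0, 0, -20, -1],
    [0, 0, 0, 0, 0, -35, -1],
    [0, 0, 0, 0, 0, -50, -1],
    [0, 0, 0, 0, 0, -66, -1],
    [0, 0, 0, 0, 0, -82, -1],
    [0, 0, 0, 0, 0, -97, -1],
    [0, 0, 0, 0, 0, -107, -1],
    [0, 0, 0, 0, 0, -112, -1],
    [0, 0, 0, 0, 0, -112, -1],
    [0, 0, 0, 0, 0, -112, -1],
  ],
)

```text
time_s: 13.4
ee_pos: [542.3, 103.5, 212.8]
ee_rot: [180.0, 0.1, 2.0]
force: [0.6, -0.7, -1.7]
gripper_width: 20.4
gripper_force: 25.0
```

Run:
```python
from h import *
# thin seated: at TCP (463.6,-196.9), mid slot offset +56 in stand y, yaw -3.8
im=cv2.imread('pics/t4.png')
c=lambda p,z:at('top',330+(p[0]+.5)*.3-.5,220+(p[1]+.5)*.3-.5,z)
print('thin top corners',[c(p,92).round(1) for p in[(323,152),(343,153),(314,356),(335,357)]])
T=[(75,141),(157,147),(183,149),(250,154),(292,157),(350,172)];B=[(65,341),(147,346),(173,347),(241,353),(283,356),(340,360)]
print('cheek mid',[((c(a,57)+c(b,57))/2).round(1)[:2].tolist() for a,b in zip(T,B)])
th=np.radians(-3.8);print('mid from narrow',463.6-56*np.sin(th),-196.9+56*np.cos(th))
rel((466,-141.2,214),-3.8)
```

```text
thin top corners [array([ 516.1, -194.1,   92. ]), array([ 515.6, -204.7,   92. ]), array([ 409.1, -186.8,   92. ]), array([ 408.7, -197.7,   92. ])]
cheek mid [[470.5, -61.9], [467.8, -106.8], [467.1, -121.0], [464.4, -157.9], [462.9, -180.8], [457.9, -212.1]]
mid from narrow 467.3113384224 -141.0231177756452
turn [0.02 0.07 5.78] shift [-84.7 241.9  -1. ] t 13.4
```

Call:
carry_out(
  commands=[
    [0, 0, 0, -5, 3, 0, -1],
    [0, 0, 0.4, -16, 12, 0, -1],
    [0, 0, 0.8, -28, 28, 0, -1],
    [0, 0, 1.4, -40, 48, 0, -1],
    [0, 0, 2, -52, 70, 0, -1],
    [0, 0, 2.6, -62, 94, 0, -1],
    [0, 0, 3.2, -70, 118, 0, -1],
    [0, 0, 3.8, -76, 142, 0, -1],
    [0, 0, 4.4, -80, 166, 0, -1],
    [0, 0, 5, -83, 190, 0, -1],
    [0, 0, 5.4, -83.7, 212, 0, -1],
    [0, 0, 5.7, -83.7, 230, 5, -1],
    [0, 0, 5.8, -83.7, 239, 20, -1],
    [0, 0, 5.8, -83.7, 241.8, 35, -1],
    [0, 0, 5.8, -83.7, 241.8, 45, -1],
    [0, 0, 5.8, -83.7, 241.8, 50, -1],
    [0, 0, 5.8, -83.7, 241.8, 50, -1],
    [0, 0, 5.8, -83.7, 241.8, 50, -1],
  ],
)

```text
time_s: 15.2
ee_pos: [467.6, -140.8, 163.9]
ee_rot: [180.0, -0.0, -3.8]
force: [-0.2, 0.2, -2.0]
gripper_width: 19.8
gripper_force: 25.0
```

Call:
carry_out(
  commands=[
    [0, 0, 0, 0, 0, 4, -1],
    [0, 0, 0, 0, 0, 9, -1],
    [0, 0, 0, 0, 0, 13, -1],
    [0, 0, 0, 0, 0, 15, -1],
    [0, 0, 0, 0, 0, 17, -1],
    [0, 0, 0, 0, 0, 19, -1],
    [0, 0, 0, 0, 0, 20.5, -1],
    [0, 0, 0, 0, 0, 22, -1],
    [0, 0, 0, 0, 0, 22, -1],
  ],
)

```text
time_s: 16.1
ee_pos: [467.3, -141.0, 141.3]
ee_rot: [180.0, 0.0, -3.8]
force: [-0.0, -0.1, -1.1]
gripper_width: 19.9
gripper_force: 25.0
```

Call:
carry_out(
  commands=[
    [0, 0, 0, 0, 0, 2, -1],
    [0, 0, 0, 0, 0, 5, -1],
    [0, 0, 0, 0, 0, 9, -1],
    [0, 0, 0, 0, 0, 13, -1],
    [0, 0, 0, 0, 0, 17, -1],
    [0, 0, 0, 0, 0, 21, -1],
    [0, 0, 0, 0, 0, 25, -1],
    [0, 0, 0, 0, 0, 29, -1],
    [0, 0, 0, 0, 0, 32, -1],
    [0, 0, 0, 0, 0, 34, -1],
    [0, 0, 0, 0, 0, 35, -1],
    [0, 0, 0, 0, 0, 35, -1],
  ],
)

```text
time_s: 17.3
ee_pos: [467.4, -141.0, 106.4]
ee_rot: [180.0, 0.0, -3.8]
force: [-0.0, 0.3, -1.9]
gripper_width: 19.4
gripper_force: 25.0
```

Call:
carry_out(
  commands=[
    [0, 0, 0, 0, 0, 1, -1],
    [0, 0, 0, 0, 0, 2, -1],
    [0, 0, 0, 0, 0, 2.5, -1],
    [0, 0, 0, 0, 0, 2.5, -1],
  ],
)

```text
time_s: 17.7
ee_pos: [467.5, -141.0, 104.4]
ee_rot: [180.0, -0.0, -3.8]
force: [-1.1, 0.6, 2.9]
gripper_width: 19.8
gripper_force: 25.0
```

Call:
carry_out(
  commands=[
    [0, 0, 0, 0, 0, 0, -0.5],
    [0, 0, 0, 0, 0, 0, -0.3],
    [0, 0, 0, 0, 0, 0, -0.15],
    [0, 0, 0, 0, 0, 0, -0.15],
    [0, 0, 0, 0, 0, 0, -0.15],
    [0, 0, 0, 0, 0, -10, -0.15],
    [0, 0, 0, 0, 0, -30, -0.1],
    [0, 0, 0, 0, 0, -60, 0],
    [0, 0, 0, 0, 0, -85, 0.1],
    [0, 0, 0, 0, 0, -103, 0.2],
    [0, 0, 0, 0, 0, -110, 0.25],
    [0, 0, 0, 0, 0, -110, 0.25],
  ],
)

```text
time_s: 18.9
ee_pos: [467.9, -141.1, 215.1]
ee_rot: [180.0, -0.1, -3.8]
force: [-0.0, -0.2, -0.9]
gripper_width: 57.1
gripper_force: 0.0
```

Run:
```python
from h import *
rel((528.3,177.3,214),2)
```

```text
turn [ 0.05 -0.14 -5.82] shift [  39.1 -321.8    0.9] t 18.9
```

Call:
carry_out(
  commands=[
    [0, 0, -0.3, 2, -15, 0, 0.25],
    [0, 0, -1, 6, -50, 0, 0.25],
    [0, 0, -2, 12, -95, 0, 0.25],
    [0, 0, -2.8, 17, -140, 0, 0.25],
    [0, 0, -3.6, 23, -185, 0, 0.25],
    [0, 0, -4.5, 28, -230, 0, 0.25],
    [0, 0, -5.2, 33, -275, 0, 0.25],
    [0, 0, -5.7, 37, -308, 1, 0.25],
    [0, 0, -5.8, 39, -322, 1, 0.25],
    [0, 0, -5.8, 39, -322, 1, 0.25],
    [0, 0, -5.8, 39, -322, 1, 0.25],
  ],
)

```text
time_s: 20.0
ee_pos: [527.2, 176.6, 212.2]
ee_rot: [179.9, 0.1, 2.0]
force: [0.5, -0.6, 0.1]
gripper_width: 56.9
gripper_force: 0.0
```

Run:
```python
from h import *
print(state()['ee_pos'],state()['ee_rot'])
im=save('top','pics/t5.png');im=cv2.imread('pics/t5.png')
s=save('scene','pics/s5.png');s=cv2.imread('pics/s5.png')
a=cv2.resize(im[220:340,330:450],(400,400),interpolation=cv2.INTER_CUBIC);b=cv2.resize(s[120:320,180:380],(400,400),interpolation=cv2.INTER_CUBIC)
cv2.imwrite('pics/c5.png',np.hstack([a,b]))
```

```text
[527.21283239 176.59191376 212.18117415] [1.79912718e+02 1.01292970e-01 1.96556102e+00]
```

View pics/c5.png

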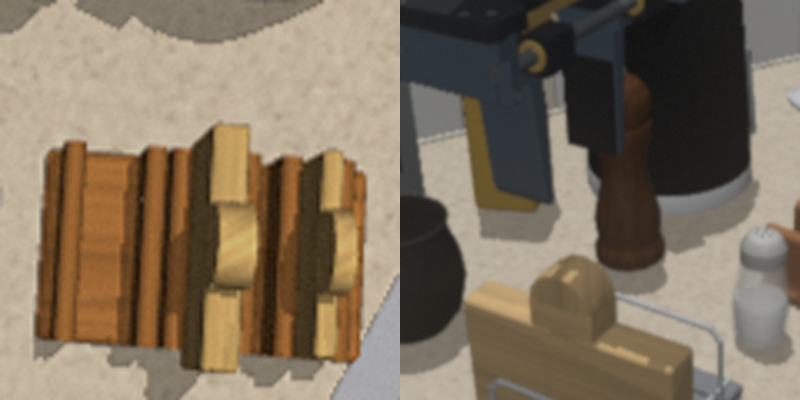

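Call:
carry_out(
  commands=[
    [0, 0, 0, 0, 0, 15, 0.25],
    [0, 0, 0, 0.5, 0, 40, 0.25],
    [0, 0, 0, 1, 0, 65, 0.25],
    [0, 0, 0, 1, 0, 85, 0.25],
    [0, 0, 0, 1, 0, 96, 0.25],
    [0, 0, 0, 1, 0, 100, 0.25],
    [0, 0, 0, 1, 0, 100, 0.05],
    [0, 0, 0, 1, 0, 100, -0.1],
    [0, 0, 0, 1, 0, 100, -0.25],
    [0, 0, 0, 1, 0, 100, -0.35],
    [0, 0, 0, 1, 0, 100, -0.45],
    [0, 0, 0, 1, 0, 100, -1],
    [0, 0, 0, 1, 0, 100, -1],
    [0, 0, 0, 1, 0, 100, -1],
  ],
  force=30,
)

```text
time_s: 21.5
ee_pos: [529.1, 177.6, 113.5]
ee_rot: [180.0, -0.1, 2.0]
force: [-0.4, -2.5, 6.0]
gripper_width: 28.2
gripper_force: 29.9
```

Call:
carry_out(
  commands=[
    [0, 0, 0, 0, 0, -3, -1],
    [0, 0, 0, 0, 0, -10, -1],
    [0, 0, 0, 0, 0, -20, -1],
    [0, 0, 0, 0, 0, -35, -1],
    [0, 0, 0, 0, 0, -50, -1],
    [0, 0, 0, 0, 0, -66, -1],
    [0, 0, 0, 0, 0, -82, -1],
    [0, 0, 0, 0, 0, -97, -1],
    [0, 0, 0, 0, 0, -107, -1],
    [0, 0, 0, 0, 0, -112, -1],
    [0, 0, 0, 0, 0, -112, -1],
    [0, 0, 0, 0, 0, -112, -1],
  ],
)

```text
time_s: 22.7
ee_pos: [528.3, 177.6, 224.3]
ee_rot: [180.0, 0.1, 2.0]
force: [0.6, -0.1, -3.9]
gripper_width: 27.8
gripper_force: 30.0
```

Run:
```python
from h import *
th=np.radians(-3.8);p=(467.4-56*np.sin(th),-141+56*np.cos(th));print(p)
rel((*p,214),-3.8)
```

```text
(np.float64(471.11133842239997), np.float64(-85.1231177756452))
turn [0.03 0.07 5.78] shift [-66.2 260.6  10.5] t 22.7
```

Call:
carry_out(
  commands=[
    [0, 0, 0, -5, 3, 0, -1],
    [0, 0, 0.4, -16, 12, 0, -1],
    [0, 0, 0.8, -27, 28, 0, -1],
    [0, 0, 1.4, -38, 48, 0, -1],
    [0, 0, 2, -46, 72, 0, -1],
    [0, 0, 2.6, -53, 98, 0, -1],
    [0, 0, 3.2, -58, 124, 0, -1],
    [0, 0, 3.8, -62, 150, 0, -1],
    [0, 0, 4.4, -64, 176, 0, -1],
    [0, 0, 5, -66, 202, 0, -1],
    [0, 0, 5.4, -66, 226, 0, -1],
    [0, 0, 5.7, -66, 246, 0, -1],
    [0, 0, 5.8, -66, 257, 8, -1],
    [0, 0, 5.8, -66, 260.5, 24, -1],
    [0, 0, 5.8, -66, 260.5, 38, -1],
    [0, 0, 5.8, -66, 260.5, 47, -1],
    [0, 0, 5.8, -66, 260.5, 51, -1],
    [0, 0, 5.8, -66, 260.5, 51, -1],
  ],
)

```text
time_s: 24.5
ee_pos: [471.3, -84.6, 173.4]
ee_rot: [-180.0, 0.1, -3.8]
force: [-0.5, 0.7, -3.7]
gripper_width: 27.6
gripper_force: 30.0
```

Call:
carry_out(
  commands=[
    [0, 0, 0, 0, 0, 4, -1],
    [0, 0, 0, 0, 0, 9, -1],
    [0, 0, 0, 0, 0, 13, -1],
    [0, 0, 0, 0, 0, 15, -1],
    [0, 0, 0, 0, 0, 17, -1],
    [0, 0, 0, 0, 0, 19, -1],
    [0, 0, 0, 0, 0, 20.5, -1],
    [0, 0, 0, 0, 0, 22, -1],
    [0, 0, 0, 0, 0, 22, -1],
  ],
)

```text
time_s: 25.4
ee_pos: [471.7, -84.9, 151.8]
ee_rot: [180.0, 0.0, -3.8]
force: [0.7, -0.2, -3.8]
gripper_width: 27.8
gripper_force: 30.0
```

Bottom at 48, no contact. The floor should be at TCP 115.5.

Call:
carry_out(
  commands=[
    [0, 0, 0, 0, 0, 2, -1],
    [0, 0, 0, 0, 0, 5, -1],
    [0, 0, 0, 0, 0, 9, -1],
    [0, 0, 0, 0, 0, 13, -1],
    [0, 0, 0, 0, 0, 17, -1],
    [0, 0, 0, 0, 0, 21, -1],
    [0, 0, 0, 0, 0, 25, -1],
    [0, 0, 0, 0, 0, 29, -1],
    [0, 0, 0, 0, 0, 32, -1],
    [0, 0, 0, 0, 0, 34, -1],
    [0, 0, 0, 0, 0, 34.5, -1],
    [0, 0, 0, 0, 0, 34.5, -1],
  ],
)

```text
time_s: 26.6
ee_pos: [471.8, -84.9, 117.5]
ee_rot: [180.0, -0.0, -3.8]
force: [0.6, -0.1, -4.1]
gripper_width: 27.8
gripper_force: 30.0
```

Call:
carry_out(
  commands=[
    [0, 0, 0, 0, 0, 1, -1],
    [0, 0, 0, 0, 0, 2, -1],
    [0, 0, 0, 0, 0, 2.3, -1],
    [0, 0, 0, 0, 0, 2.3, -1],
  ],
)

```text
time_s: 27.0
ee_pos: [471.9, -85.0, 115.5]
ee_rot: [180.0, -0.0, -3.8]
force: [-1.0, -0.4, -0.2]
gripper_width: 28.0
gripper_force: 30.0
```

Call:
carry_out(
  commands=[
    [0, 0, 0, 0, 0, 0.4, -1],
    [0, 0, 0, 0, 0, 0.4, -1],
    [0, 0, 0, 0, 0, 0.4, -0.3],
    [0, 0, 0, 0, 0, 0.4, -0.15],
    [0, 0, 0, 0, 0, 0.4, -0.02],
    [0, 0, 0, 0, 0, 0.4, -0.02],
    [0, 0, 0, 0, 0, 0.4, -0.02],
    [0, 0, 0, 0, 0, -10, -0.02],
    [0, 0, 0, 0, 0, -30, 0],
    [0, 0, 0, 0, 0, -60, 0],
    [0, 0, 0, 0, 0, -85, 0],
    [0, 0, 0, 0, 0, -105, 0],
    [0, 0, 0, 0, 0, -110, 0],
    [0, 0, 0, 0, 0, -110, 0],
  ],
)

```text
time_s: 28.4
ee_pos: [472.1, -84.9, 226.0]
ee_rot: [180.0, -0.1, -3.8]
force: [-0.2, 0.1, 0.4]
gripper_width: 45.6
gripper_force: 0.0
```

Call:
carry_out(
  commands=[
    [0, 0, 0, 0, -20, 0, 0],
    [0, 0, 0, 0, -60, 0, 0],
    [0, 0, 0, 0, -105, 0, 0],
    [0, 0, 0, 0, -150, 0, 0],
    [0, 0, 0, 0, -195, 0, 0],
    [0, 0, 0, 0, -235, 0, 0],
    [0, 0, 0, 0, -260, 0, 0],
    [0, 0, 0, 0, -270, 0, 0],
    [0, 0, 0, 0, -270, 0, 0],
  ],
)

```text
time_s: 29.3
ee_pos: [489.3, 185.0, 223.9]
ee_rot: [179.9, 0.1, -3.7]
force: [0.2, -0.4, -1.2]
gripper_width: 45.7
gripper_force: 0.0
```

Run:
```python
from h import *
s=state();print(s['ee_pos'],s['time_s'])
im=save('top','pics/t6.png');im=cv2.imread('pics/t6.png')
s=save('scene','pics/s6.png');s=cv2.imread('pics/s6.png')
a=cv2.resize(im[190:350,290:450],(400,400),interpolation=cv2.INTER_CUBIC);b=cv2.resize(s[130:330,300:500],(400,400),interpolation=cv2.INTER_CUBIC)
cv2.imwrite('pics/c6.png',np.hstack([a,b]))
```

```text
[489.25538916 184.95472534 223.9142094 ] 29.3
```

View pics/c6.png

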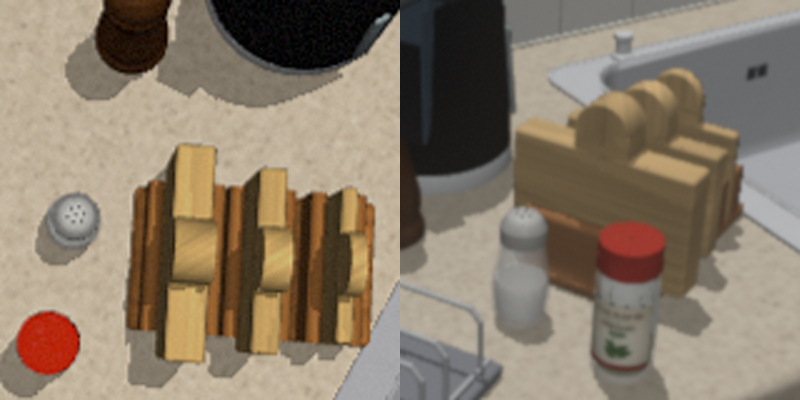

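All three boards stand upright in their matching slots in both views, and the shaker, jar and mill have not moved. I'm handing in.

Run:
```python
from h import *
print(workorder.job_done())
```

```text
the job is handed in; nothing more can be done
None
```

The job is handed in at 29 s: the thin, medium and thick boards stand free, tabs up, in the narrow, middle and wide slots, with nothing else visibly disturbed; centring along the slots was judged by eye and arm position, not measured afterwards.

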